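Put the resin-cast leaf away in its hinged specimen case

TASK

Swing the lid of the clear blue-rimmed specimen case up until it stands upright, take the resin leaf block off the sloping easel and set it down flat, leaf side up, in the recess of the case's foam - do not drop it - then close the lid fully without slamming it. Leave everything else on the bench where it is.

Things in the scene. Friction and masses are not known exactly. Their poses are not given: they have to be found in the camera images.
- case: Specimen case, fixed to the bench: clear plastic base 115 mm deep (its x) x 160 mm wide (its y) x 40 mm high, walls 4 mm, open on top, under a lid of the same outline. Origin: centre of its underside, on the bench. Its +x runs from the thumb-tab side (front, roughly towards the robot) to the hinge side (far), z up.
- recess (a point): Centre of the pale yellow floor of the recess in the case's dark grey foam, 10 mm above the bench, axes as the case's. The recess is 74 mm (x) x 58 mm (y), 12 mm deep (foam top 22 mm above the bench, 18 mm below the rim of the base). In the middle of both long sides (+y and -y) a finger notch as deep as the recess, 48 mm wide along x, reaches out to 60 mm from the centre.
- lid (a joint): Angle of the lid in rad: 0 closed, resting on the base; 1.75 is the stop, a little past upright. The lid (115 x 160 mm shell, 16 mm deep, open below, clear top 3 mm with blue rim, 0.12 kg) turns about the hinge line; its front edge rises and swings towards the case's +x. The hinge is stiff: the lid stays at any angle and takes about 1 N (closing) to 2 N (opening) at the front edge to move. It may stand slightly ajar (up to 0.12) at the start. No latch.
- lid_hinge (a point): Middle of the hinge line, on the lid: 57.5 mm along the case's +x from its centre, 40 mm above the bench; the line runs along the case's y.
- lid_tab (a point): On the lid: middle of the underside of its blue thumb tab, 124 mm from the hinge line. The tab, 70 mm wide (y) and 6 mm thick, sticks out 18 mm from the lid's front edge, level with the lid's lower edge (underside 40 mm above the bench when closed); this point lies midway, 9 mm out from the lid's front face. The space under it down to the bench is free. The lid's top face is 16 mm above its underside.
- block: Clear resin block with a green leaf cast in it, 60 mm (x) x 44 mm (y) x 22 mm (z), 0.05 to 0.1 kg, edges slightly rounded. Origin: centre of its back face (60 x 44, with an orange-brown backing card behind the leaf); z points out of the leaf side. At the start it leans leaf side out on the easel, its back face 35 degrees from level, x up the slope.
- easel: Aluminium easel, fixed to the bench, origin at the centre of the 60 mm wide place where it stands (base plate 100 x 60 x 5 mm, from 45 mm before to 55 mm behind the origin); its open face looks along its -x (roughly to the robot). Its sloping plate, 30 mm wide (y), 66 mm long, 4 mm thick, rises 35 degrees towards its +x, with a 12 mm high lip at the foot, 35 mm above the bench. The block overhangs the plate 7 mm on both sides (its y), with free room for fingers there.
- jar: Bystander: glass jar of herb stems with a steel lid, 60 mm across, 95 mm high; origin at the centre of its foot.
- loupe: Bystander: hand lens with black handle lying flat, 48 mm lens, 12 mm high; origin under the lens.
- clip_box: Bystander: closed clear clip-lid box of dried herb, 143 x 113 x 55 mm; origin at the centre of its underside.
- tweezers: Bystander: steel tweezers lying flat, 140 mm long; origin underneath, near the middle.
- petri: Bystander: petri dish with seeds, 90 mm across, 16 mm high; origin at the centre of its underside.
- dropper: Bystander: amber bottle with black cap, 36 mm across, 75 mm high; origin at the centre of its foot.
There are look-alikes about, which are no part of the job. Of the things like the block, leave any that is purple; of the rest the larger one is meant.

How it is judged:
On the way, in this order (a step that is already met when the one before it is completed fails the run):
1. the case's lid is opened at least nearly upright (over 1.3 rad) (value of joint lid above 1.3 rad), for 0.2 s.
2. the block lies flat in the recess, leaf side up, let go, with the lid still open (x of block in the frame of recess between -0.012 and 0.012 m and y of block in the frame of recess between -0.012 and 0.012 m and z of block in the frame of recess between -0.004 and 0.004 m and angle between block's own z axis and vertical below 0.12 rad and contact force between the fingers and block below 0.05 N and linear speed of block below 0.02 m/s and value of joint lid above 0.8 rad), for 0.2 s.
At the end, for the whole second after the job is handed in: The lid is shut (within 0.035 rad) and the block rests in the foam recess: on its floor (within 4 mm), within 12 mm of its centre along both axes, leaf side up and level within 0.12 rad (value of joint lid below 0.035 rad and x of block in the frame of recess between -0.012 and 0.012 m and y of block in the frame of recess between -0.012 and 0.012 m and z of block in the frame of recess between -0.004 and 0.004 m and angle between block's own z axis and vertical below 0.12 rad and linear speed of block below 0.02 m/s); the robot touches nothing.
It fails at once if the block is dropped (moves faster than 0.7 m/s while not touched by the fingers) (linear speed of block above 0.7 m/s and contact force between the fingers and block below 0.01 N).
It fails at once if the lid is slammed (closes faster than 3 rad/s while nearly shut) (velocity of joint lid below -3 rad/s and value of joint lid below 0.5 rad).
It fails at once if a bystander is pushed more than 30 mm or knocked over (distance of any of jar, loupe, clip_box, tweezers, petri, dropper from where it was at the start of the episode above 0.03 m or angle between any of jar, loupe, clip_box, tweezers, petri, dropper's own z axis and vertical above 0.5 rad).
It also fails if it takes over 72 s, if anything falls off the work surface, if the arm or the gripper's body presses on something with over 40 N, if the wrist force passes 120 N, or if a joint passes its speed limit or range.

ROBOT

A 6-joint arm with a two-finger parallel gripper is mounted at the origin on the work surface. World frame = base frame: x ahead of the robot, y to its left, z up, the work surface at z = 0. Lengths are in m, angles in rad, forces in N, time in s.
With the tool pointing down it reaches from about 0.35 to 0.775 m from the base axis. Payload 5.5 kg.
Tool frame: the origin (TCP) lies midway between the tips of the shut fingers; the grasp point (between the pads) lies grip_point_offset behind it (grip_point_offset is the distance from the TCP to the grasp point, in m); z points along the fingers, y is the direction in which the jaws open and shut (so a half turn about z gives the same grasp; the last joint's range is limited). The gripper opens to 85 mm and grips with 20 to 120 N. Pads are 22 mm wide; open, the fingers measure 114 mm over their backs; the gripper's body (76 mm by 85 mm) begins 54 mm behind the grasp point. The pads swing forward as they close: fully open they stand 13 mm farther back than shut.
Start: joints at [1.148, 0.313, 0.046, 1.304, 0, 1.431], TCP at [0.16, 0.552, 0.231] pointing down, gripper open.
Joint ranges: [-2.76, 2.76], [-0.86, 1.69], [-1.03, 1.26], [-2.2, 2.34], [-1.47, 1.5], [-3.14, 3.14]. Speed limits (rad/s): [2.57, 2.57, 3.14, 3.14, 3.14, 3.14].

INTERFACE

Orientations are given as a unit quaternion [w, x, y, z].
In Python, from workcell import * gives the robot as it stands.
- The arm moves only by the tool send_rows, never from a script. Its argument "series" is one flat list of numbers, 7 for each row, row after row: the shift along the tool's x, y, z in cm, then the turn, a rotation vector about the tool's x, y, z in degrees, then the opening, from 0 (shut) to 1 (fully open). A call has 1 to 10 rows; each row is the pose to reach, as a shift and turn from the pose commanded when the call began, along the tool's axes at that moment; what a row does not reach only later rows make up. A row lasts 1/12 s, in which the tool goes at most 41.7 mm and 7.16 degrees, less where a joint would pass 70% of its speed; a pose out of reach is approached as far as the arm can. A call with a gripper value outside its range is refused whole. The fingers move at their own pace and stop on an object; "newtons" is the grip in N (left out, the last holds). Time passes only in rows, so rows that repeat a pose let the fingers close. It gives the time, the measured TCP pose, the force and the opening at its end, in the units of the state.
- get_state(): the state, without advancing time (a new reading comes with each control period).
- read_camera(name): name is "scene" or "top" or "wrist"; returns the picture (480x640x3 uint8, blue, green, red); there is no depth.
- camera_info(name): a dict with "K" (3x3 intrinsics, pixels), "D" ([k1, k2, p1, p2, k3] as OpenCV has them; the pictures are not rectified), "xyz" and "attitude" of the camera in the world. Camera axes: x right, y down, z forward; pixel columns grow to the right and rows downward; lengths in m; the calibration is good to about 2 mm. A picture is of the moment at which its call begins: read the wrist's pose just before it. camera_info takes no time and is no camera call; for the wrist camera it gives the pose at the moment of the call.
- hand_in(): hands the job in, once; it reports no verdict.
Trained networks look in the newest picture that a camera, given by its name, has taken for a name from the list of things; names that differ only in an ending like _2 or _b are one class to them, and where a whole thing is asked for, a point or a joint stands for the part that bears it (a point fixed in the world has none). Each returns a list of dicts, best first, with "p" (0 to 1); they miss things now and then, are a little off and sometimes report something else, mostly with a low value. They report only what shows in the picture. A call takes as long as a camera call. They do not tell look-alikes from the thing itself.
- silhouettes(camera, label): "pixels" (480x640 bool, what is visible of it) and "box" ([left, top, width, height] in pixels, round what is visible of it).
The state is a dict: "clock": time; "joint_pos": joint angles; "qvel": joint speeds; "tau": joint torques, N m; "tcp_pos": TCP position; "orientation": TCP orientation; "wrist_force": force on the tool from outside, world axes, zero at the start; "ft_torque": the same for the moment, N m; "finger_gap": finger opening in m.
Only numpy, scipy, OpenCV 4.12 (cv2) and the standard library are available. Lean on these libraries where they do the work, as an engineer would, in place of code of your own. Each camera call takes 0.05 s, during which the arm holds its last target. There are 200 camera calls.

## Working session

There is one attempt and no reset: what is moved stays moved. The work goes in short steps, Python scripts to look and compute and a tool call to move; the robot and the scene stay as the last step left them, time stands still between calls to the robot, and variables do not carry over. Pictures are saved under pics/ and viewed, about 8 in all and at most 12, crops included, and the job is handed in when it is done.

Besides the shell and the picture viewer there is one more tool, called after "Call:" in YAML: its name, and indented under it one key for each argument. send_rows: Moves the arm, as the interface text tells. Its arguments: {"type":"object","properties":{"series":{"type":"array"},"newtons":{"type":"number"}},"required":["series"]}

```bash
mkdir -p pics && ls
python3 - <<'E'
from workcell import *
import cv2,numpy as np
s=get_state();print(s)
for n in("scene","top","wrist"):
    i=camera_info(n);print(n,i)
a=read_camera("scene");b=read_camera("top");cv2.imwrite("pics/scene.png",a);cv2.imwrite("pics/top.png",b)
for n in("top","scene"):
  for l in("case","lid_tab","block","easel","clip_box"):
    for d in silhouettes(n,l):
        print(n,l,round(d["p"],2),d["box"])
E
```

```text
pics
{'clock': 0.0, 'joint_pos': array([ 1.14841221e+00,  3.14038574e-01,  4.50024141e-02,  1.30361583e+00,
       -1.62023320e-05,  1.43116064e+00]), 'qvel': array([ 0.00063324, -0.00102891, -0.00171006, -0.00132761,  0.00014623,
        0.00022789]), 'tau': array([ 6.92883750e-04, -4.80627573e+01,  2.98530918e+01,  1.91696885e-02,
        5.71947942e-05, -4.53784637e-06]), 'tcp_pos': array([0.1602464 , 0.55169109, 0.23039675]), 'orientation': array([-2.49528543e-04,  1.40903683e-01,  9.90022874e-01, -8.93685031e-04]), 'wrist_force': array([-0.62173324, -0.06569529,  0.16515691]), 'ft_torque': array([-0.03572641, -0.00867234,  0.05419924]), 'finger_gap': 0.08538152392780503}
scene {'K': array([[433.33217321,   0.        , 314.84557144],
       [  0.        , 433.33217321, 229.87560676],
       [  0.        ,   0.        ,   1.        ]]), 'D': array([-0.01081718,  0.        ,  0.        ,  0.        ,  0.        ]), 'xyz': array([ 0.8145904 , -0.40877574,  0.75248258]), 'attitude': array([-0.28239939,  0.92122009,  0.25414673, -0.08374709])}
top {'K': array([[495.54510039,   0.     
[... 818 characters left out ...]
op block 0.97 [375.1, 208.4, 26.7, 33.6]
top block 0.78 [321.4, 209.0, 16.4, 21.6]
top easel 0.76 [364.9, 196.0, 36.3, 52.4]
top easel 0.15 [196.8, 207.0, 88.7, 79.7]
top clip_box 0.83 [487.9, 261.5, 94.0, 93.5]
top clip_box 0.21 [194.8, 208.1, 94.4, 80.7]
scene case 0.84 [313.5, 130.6, 71.8, 87.3]
scene lid_tab 0.76 [313.4, 136.6, 73.3, 67.5]
scene block 0.82 [276.9, 219.1, 32.5, 31.8]
scene block 0.78 [323.5, 241.1, 23.7, 24.0]
scene block 0.75 [276.0, 261.6, 33.1, 26.9]
scene block 0.74 [211.8, 207.2, 58.7, 21.1]
scene easel 0.72 [271.4, 277.8, 60.4, 44.4]
scene easel 0.72 [315.9, 132.6, 66.9, 72.4]
scene easel 0.51 [405.4, 133.5, 41.6, 33.9]
scene clip_box 0.74 [61.8, 325.8, 111.5, 83.9]
```

Run:
```python
import cv2,numpy as np
a=cv2.imread("pics/top.png")
cv2.imwrite("pics/topc.png",cv2.resize(a[180:310,170:430],None,fx=3,fy=3,interpolation=cv2.INTER_CUBIC))
```

```text
(no output)
```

View pics/top.png

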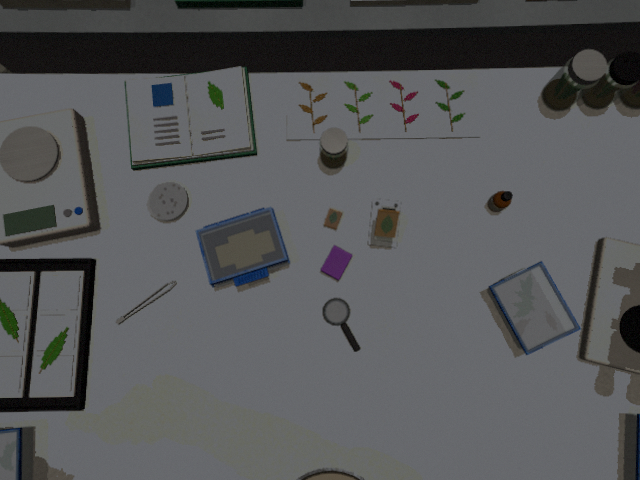

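View pics/scene.png

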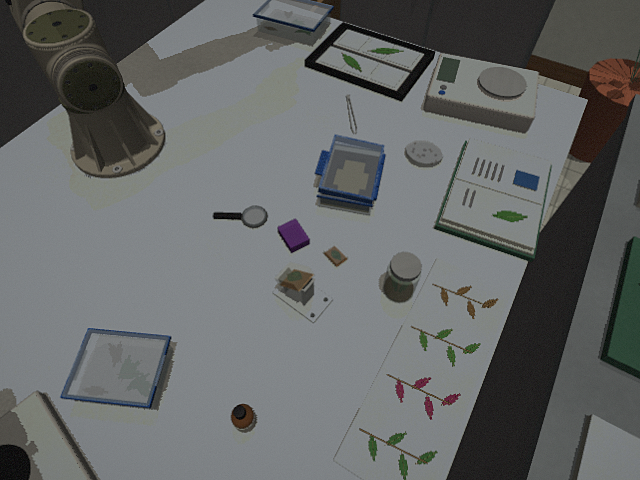

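View pics/topc.png

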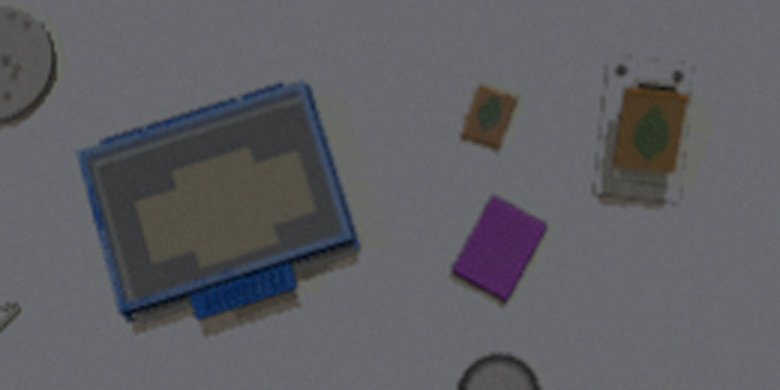

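The top picture (crop origin (170,180), ×3) shows the case at about (243,246), with its tab at (252,275). Things that could be taken for the block:
- Orange-backed leaf block on the easel: (387,223).
- Small orange one lying flat: (333,218).
- Purple one: (336,262).

The purple one is excluded, and of the other two the easel one is larger, so I choose that. The crop confirms it.

```bash
cat > h.py <<'E'
import numpy as np,cv2
from scipy.optimize import minimize
from scipy.spatial.transform import Rotation as R
from workcell import *
def rot(q): return R.from_quat(np.roll(q,-1))
def proj(P,i):
    Rc=rot(i["attitude"]).as_matrix().T
    return cv2.projectPoints(np.asarray(P,float).reshape(-1,3),cv2.Rodrigues(Rc)[0],-Rc@i["xyz"],i["K"],i["D"])[0].reshape(-1,2)
def unproj(px,z,i):
    u=cv2.undistortPoints(np.asarray(px,float).reshape(-1,1,2),i["K"],i["D"]).reshape(-1,2)
    d=np.c_[u,np.ones(len(u))]@rot(i["attitude"]).as_matrix().T
    return i["xyz"]+d*((z-i["xyz"][2])/d[:,2])[:,None]
def fill(polys,i,S=4):
    m=np.zeros((480*S,640*S),np.uint8)
    for p in polys: cv2.fillPoly(m,[np.round((proj(p,i)+.5)*S*16-8).astype(int)],255,shift=4)
    return m
def down(m): return cv2.resize(m,(640,480),interpolation=cv2.INTER_AREA)/255.
def cost(a,b): return np.abs(a-b).sum()/max(b.sum(),1)
def T(x,y,yaw): 
    c,s=np.cos(yaw),np.sin(yaw); M=np.eye(4);M[:3]=[[c,-s,0,x],[s,c,0,y],[0,0,1,0]];return M
def tf(M,P): return np.asarray(P)@M[:3,:3].T+M[:3,3]
CR=[(-37,-29),(-24,-29),(-24,-60),(24,-60),(24,-29),(37,-29),(37,29),(24,29),(24,60),(-24,60),(-24,29),(-37,29)]
def case_mask(p,i):
    M=T(*p); f=lambda z:tf(M,[(x/1e3,y/1e3,z) for x,y in CR])
    return down(cv2.bitwise_and(fill([f(.010)],i),fill([f(.022)],i)))
s35,c35=np.sin(np.radians(35)),np.cos(np.radians(35))
RB=np.array([[c35,0,-s35],[0,1,0],[s35,0,c35]])
def block_pts(p):  # p: x,y,z of back-face centre, yaw
    B=np.array([(a*.03,b*.022,c) for a in(-1,1) for b in(-1,1) for c in(0,.022)])
    M=T(p[0],p[1],p[3]); return tf(M,B@RB.T)+[0,0,p[2]]
def block_mask(p,i):
    q=proj(block_pts(p),i); m=np.zeros((1920,2560),np.uint8)
    cv2.fillConvexPoly(m,np.round((cv2.convexHull(q.astype(np.float32))[:,0]+.5)*64-8).astype(int),255,shift=4)
    return down(m)
def fit(f,p0,step):
    p0=np.array(p0,float)
    for k in (1,.3):
        sx=np.vstack([p0]+[p0+k*np.eye(len(p0))[j]*step[j] for j in range(len(p0))])
        r=minimize(f,p0,method="Nelder-Mead",options=dict(initial_simplex=sx,maxfev=150)); p0=r.x
    return r.x,r.fun
E
python3 - <<'E'
from h import *
i=camera_info("top");j=camera_info("scene")
a=cv2.imread("pics/top.png");hsv=cv2.cvtColor(a,cv2.COLOR_BGR2HSV)
print("yellow px",hsv[250,245],"foam",hsv[235,215])
m=np.zeros((480,640));y=cv2.inRange(hsv,(15,40,50),(35,255,255));m[205:290,190:295]=y[205:290,190:295]/255.;print(m.sum())
c0=unproj([[245,248]],.01,i)[0]
p,e=fit(lambda p:cost(case_mask(p,i),m),[c0[0],c0[1],.28],[.01,.01,.1]);print("case",p,e)
print("tab",tf(T(*p),[-.0665,0,.04]),"hinge",tf(T(*p),[.0575,0,.04]))
silhouettes("scene","block")
bt=[d for d in silhouettes("top","block") if abs(d["box"][0]-375)<8][0]["pixels"].astype(float)
bs=[d for d in silhouettes("scene","block") if abs(d["box"][1]-261)<8][0]["pixels"].astype(float)
b0=unproj([[387,225]],.06,i)[0]
for w in ((1,0),(1,1)):
  q,e=fit(lambda q:w[0]*cost(block_mask(q,i),bt)+w[1]*cost(block_mask(q,j),bs),[b0[0],b0[1],.055,0.],[.01,.01,.01,.1]);print("block",q,e,cost(block_mask(q,i),bt),cost(block_mask(q,j),bs))
E
```

```text
yellow px [20 38 81] foam [110  13  61]
1112.0
case [0.54923927 0.17323068 0.30280879] 0.5397446748483566
tab [0.48576484 0.15340022 0.04      ] hinge [0.60412317 0.19037732 0.04      ]
block [ 0.60062142 -0.12359379  0.01710416 -0.13390265] 0.05277151995549993 0.05277151995549993 1.4808433600713011
block [ 0.59178664 -0.1186465   0.05655453 -0.16137506] 0.25726347486125334 0.09435683493255459 0.16290663992869875
```

Run:
```python
from h import *
i=camera_info("top")
a=cv2.imread("pics/top.png");hsv=cv2.cvtColor(a,cv2.COLOR_BGR2HSV)
m=np.zeros((480,640));y=cv2.inRange(hsv,(10,24,60),(35,255,255));m[205:290,205:285]=y[205:290,205:285]/255.;print(m.sum())
for y0 in(.2,.3):
  p,e=fit(lambda p:cost(case_mask(p,i),m),[.549,.173,y0],[.01,.01,.1]);print("case",p,e)
print("tab",tf(T(*p),[-.0665,0,.04]))
print("tab px",proj(tf(T(*p),[[-.0755,.035,.046],[-.0755,-.035,.046]]),i), "closed lid top corners",proj(tf(T(*p),[[-.0575,.08,.056],[-.0575,-.08,.056],[.0575,-.08,.056],[.0575,.08,.056]]),i))
b=cv2.inRange(hsv,(100,120,40),(125,255,255))[200:300,180:300];ys,xs=np.nonzero(b);print("blue",xs.min()+180,xs.max()+180,ys.min()+200,ys.max()+200)
# where to stand for a wrist look: tool->camera offset
s=get_state();w=camera_info("wrist");Rt=rot(s["orientation"])
print("cam in tool",Rt.inv().apply(w["xyz"]-s["tcp_pos"]),"cam z in tool",Rt.inv().apply(rot(w["attitude"]).apply([0,0,1])),"cam x",Rt.inv().apply(rot(w["attitude"]).apply([1,0,0])))
```

```text
1783.0
case [0.54849112 0.17288544 0.30912015] 0.1588070337501237
case [0.54844148 0.17284276 0.30800621] 0.1588070337501237
tab [0.48507098 0.15268267 0.04      ]
tab px [[235.79774554 286.94772713]
 [269.30425654 276.1264457 ]] closed lid top corners [[210.49499655 284.95810635]
 [287.66737298 260.11193624]
 [270.82905637 206.67828704]
 [194.92741945 230.67179177]]
blue 197 288 208 286
cam in tool [ 0.08168443 -0.00055608 -0.14348485] cam z in tool [-0.3206715   0.00128776  0.9471896 ] cam x [ 1.06453711e-03  9.99998934e-01 -9.99156031e-04]
```

```bash
cat >> h.py <<'E'
def down_R(yaw,tilt=0):  # tool -x along yaw heading; tilt>0: tool z leans forward (heading) by tilt deg
    M=np.array([[-1,0,0],[0,1,0],[0,0,-1.]]).T
    return R.from_euler("z",yaw)*R.from_euler("y",-tilt,degrees=True)*R.from_matrix(M)
def goto(pos,Rt,ref=None):  # shift cm, turn deg from (ref or current) pose
    s=get_state() ; p0,R0=(s["tcp_pos"],rot(s["orientation"])) if ref is None else ref
    return np.round(np.r_[R0.inv().apply(np.array(pos)-p0)*100,np.degrees((R0.inv()*Rt).as_rotvec())],2)
E
python3 - <<'E'
from h import *
print(goto([.52,.165,.24],down_R(.308)))
r=down_R(.6,35);print(r.apply([[0,0,1],[0,1,0],[1,0,0]]))
E
```

```text
[-4.533e+01 -2.715e+01 -8.700e-01  1.000e-02  1.000e-02 -3.385e+01]
[[ 0.47339306  0.32386562 -0.81915204]
 [-0.56464247  0.82533561  0.        ]
 [-0.67607536 -0.46252804 -0.57357644]]
```

Call:
send_rows:
  series: [-45.3,-27.2,-0.9,0,0,-33.8,1,-45.3,-27.2,-0.9,0,0,-33.8,1,-45.3,-27.2,-0.9,0,0,-33.8,1,-45.3,-27.2,-0.9,0,0,-33.8,1,-45.3,-27.2,-0.9,0,0,-33.8,1,-45.3,-27.2,-0.9,0,0,-33.8,1,-45.3,-27.2,-0.9,0,0,-33.8,1,-45.3,-27.2,-0.9,0,0,-33.8,1,-45.3,-27.2,-0.9,0,0,-33.8,1,-45.3,-27.2,-0.9,0,0,-33.8,1]

```text
clock: 1.58
tcp_pos: [0.4322, 0.2588, 0.2385]
orientation: [0.0, -0.153, 0.988, 0.0]
wrist_force: [1.1, 1.4, -0.4]
finger_gap: 0.0852
```

Run:
```python
from h import *
print(goto([.52,.165,.24],down_R(.308)))
```

```text
[-5.530e+00 -1.159e+01 -1.500e-01  1.000e-02  5.000e-02 -5.000e-02]
```

Call:
send_rows:
  series: [-5.5,-11.6,0,0,0,0,1,-5.5,-11.6,0,0,0,0,1,-5.5,-11.6,0,0,0,0,1,-5.5,-11.6,0,0,0,0,1,-5.5,-11.6,0,0,0,0,1,-5.5,-11.6,0,0,0,0,1]

```text
clock: 2.08
tcp_pos: [0.5182, 0.1664, 0.2379]
orientation: [-0.001, -0.152, 0.988, 0.0]
wrist_force: [-0.5, 1.5, 0.2]
finger_gap: 0.0853
```

Run:
```python
from h import *
import pickle
s=get_state();print(s["tcp_pos"],s["orientation"],s["clock"])
i=camera_info("wrist");a=read_camera("wrist");pickle.dump(i,open("w1.pkl","wb"))
cv2.imwrite("pics/w1.png",a)
hsv=cv2.cvtColor(a,cv2.COLOR_BGR2HSV);c=proj([.548,.173,.01],i)[0].astype(int);print(c,hsv[c[1],c[0]])
```

```text
[0.51823307 0.16636126 0.23785122] [-5.07420327e-04 -1.52397431e-01  9.88319127e-01  2.61268850e-04] 2.0833
[322 232] [ 26  29 134]
```

View pics/w1.png

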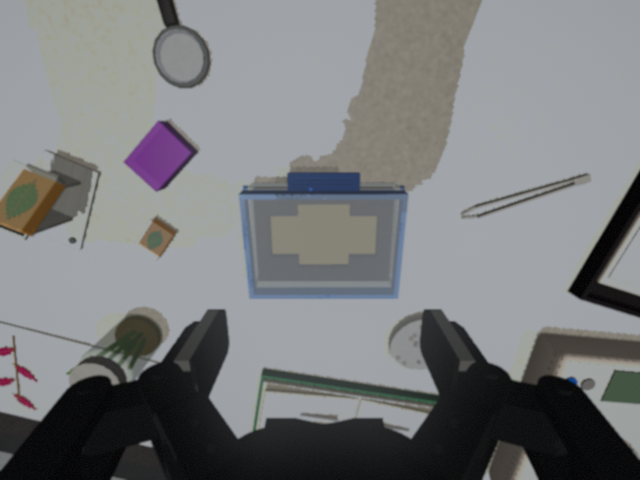

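The wrist view shows the case with its yellow recess centre at about (324,234), tab at (324,182), and lid corners at (241,193), (406,192), (249,298) and (399,298). The easel block is at (30,200), left edge.

Run:
```python
from h import *
import pickle
i=pickle.load(open("w1.pkl","rb"));a=cv2.imread("pics/w1.png");hsv=cv2.cvtColor(a,cv2.COLOR_BGR2HSV)
m=np.zeros((480,640));sl=np.s_[200:270,262:385];m[sl]=cv2.inRange(hsv,(18,18,90),(35,255,255))[sl]/255.;print(m.sum())
p,e=fit(lambda p:cost(case_mask(p,i),m),[.548,.173,.308],[.01,.01,.1]);print("case",p,e)
M=T(*p)
for th in(0,.06,.12):
  def L(x,y,z): # lid coords: x from hinge toward front, z up from lower edge
    return [.0575-x*np.cos(th)+z*-np.sin(th)*-1*0 - 0 + z*np.sin(th), y, .04+x*np.sin(th)+z*np.cos(th)]
  P=[L(.115,.08,.016),L(.115,-.08,.016),L(0,.08,.016),L(0,-.08,.016),L(.133,.035,.006),L(.133,-.035,.006)]
  print(th,proj(tf(M,P),i).round(1).tolist())
b=cv2.inRange(hsv,(95,150,40),(125,255,255))[165:200,270:380];ys,xs=np.nonzero(b[:20]);print("tab px",xs.min()+270,xs.max()+270,ys.min()+165)
print(proj(block_pts([.5918,-.1186,.0565,-.161]),i).round())
```

```text
4893.0
case [0.54906976 0.17467743 0.30421019] 0.029580473104835643
0 [[405.8, 191.3], [240.6, 190.8], [397.2, 297.7], [248.7, 297.4], [359.0, 171.1], [287.5, 170.8]]
0.06 [[407.4, 193.8], [239.0, 193.3], [397.2, 298.4], [248.8, 298.1], [359.8, 172.7], [286.7, 172.5]]
0.12 [[409.0, 196.8], [237.4, 196.3], [397.1, 299.2], [248.9, 298.9], [360.7, 174.8], [285.9, 174.6]]Traceback (most recent call last):
  File "<stdin>", line 12, in <module>
    return umr_minimum(a, axis, None, out, keepdims, initial, where)
ValueError: zero-size array to reduction operation minimum which has no identity
```

Run:
```python
from h import *
import workcell
print([n for n in dir(workcell) if not n.startswith("_")], globals().get("grip_point_offset"))
C=T(.5491,.1745,.305)
def lp(r,th,z=.003): return tf(C,[.0575-r*np.cos(th)+z*np.sin(th),0,.04+r*np.sin(th)+z*np.cos(th)])
g=lp(.130,.05)
print("tab mid",g)
for h in(.08,.035): print(goto([g[0],g[1],h],down_R(.305)))
p0=lp(.130,.05)
print([np.round([(np.dot(lp(.13,t)-p0,[-np.cos(.305),-np.sin(.305),0]))*100,-(lp(.13,t)-p0)[2]*100],1).tolist() for t in np.linspace(.05,1.55,21)[1:]])
```

```text
['MotionError', 'camera_info', 'get_state', 'grip_point_offset', 'hand_in', 'read_camera', 'silhouettes'] 0.0187
tab mid [0.48024408 0.15282256 0.04949354]
[ 3.99 -0.23 15.8   0.03 -0.05  0.15]
[ 3.99 -0.23 20.3   0.03 -0.05  0.15]
[[-0.1, -1.0], [-0.3, -1.9], [-0.5, -2.9], [-0.9, -3.8], [-1.2, -4.7], [-1.7, -5.5], [-2.2, -6.4], [-2.8, -7.2], [-3.4, -7.9], [-4.1, -8.6], [-4.9, -9.2], [-5.7, -9.8], [-6.5, -10.3], [-7.3, -10.8], [-8.2, -11.2], [-9.2, -11.5], [-10.1, -11.7], [-11.1, -11.9], [-12.0, -12.0], [-13.0, -12.1]]
```

Call:
send_rows:
  series: [4.0,-0.2,4,0,0,0,1,4.0,-0.2,8,0,0,0,1,4.0,-0.2,12,0,0,0,1,4.0,-0.2,15.8,0,0,0,1,4.0,-0.2,18,0,0,0,1,4.0,-0.2,20.3,0,0,0,1,4.0,-0.2,20.3,0,0,0,1]

```text
clock: 2.72
tcp_pos: [0.476, 0.1535, 0.0311]
orientation: [-0.004, -0.154, 0.988, 0.0]
wrist_force: [-0.7, 0.4, 0.3]
finger_gap: 0.0854
```

Run:
```python
from h import *
i=camera_info("wrist");s=get_state();a=read_camera("wrist");cv2.imwrite("pics/w2.png",a)
print(s["tcp_pos"],s["wrist_force"])
C=T(.5491,.1745,.305)
print(proj(tf(C,[[-.0755,.035,.05],[-.0755,-.035,.05],[-.0575,.035,.05],[-.0575,-.035,.05]]),i).round())
```

```text
[0.47597253 0.15352366 0.03112499] [-0.69753276  0.41296714  0.31287233]
[[403. 333.]
 [240. 332.]
 [399. 368.]
 [242. 367.]]
```

View pics/w2.png

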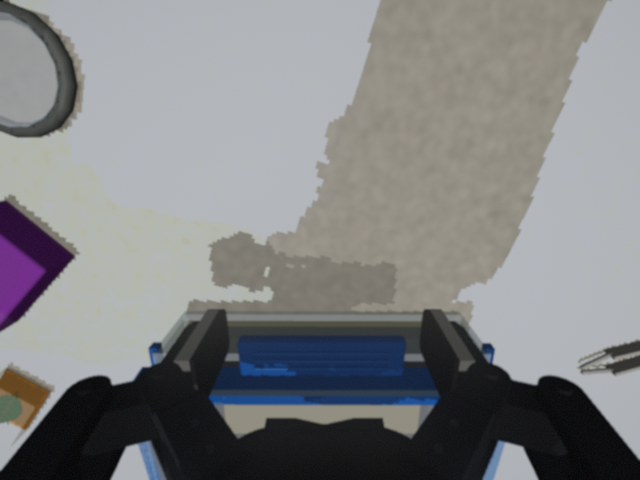

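The tab lies at columns 240–404, rows 337–375, centred between the open fingers (about 219 and 427). The TCP is 4 mm low and 4 mm back, so I'll correct that and close.

Call:
send_rows:
  series: [-0.3,0,-0.3,0,0,0,1,-0.3,0,-0.3,0,0,0,0.7,-0.3,0,-0.3,0,0,0,0.7,-0.3,0,-0.3,0,0,0,0.7,-0.3,0,-0.3,0,0,0,0.7,-0.3,0,-0.3,0,0,0,0.7]
  newtons: 30

```text
clock: 3.27
tcp_pos: [0.4828, 0.1543, 0.0399]
orientation: [-0.0, -0.153, 0.988, 0.001]
wrist_force: [-6.7, 1.6, -0.5]
finger_gap: 0.0684
```

Run:
```python
from h import *
s=get_state();print(s["tcp_pos"],s["wrist_force"],s["ft_torque"],s["finger_gap"],s["clock"],np.degrees((rot(s["orientation"]).inv()*down_R(.305)).as_rotvec()))
```

```text
[0.48284348 0.15432748 0.03988985] [-6.66431143  1.61184918 -0.47318921] [ 0.11829709  0.9794002  -0.2257987 ] 0.06837124000669961 3.2667 [ 0.0772593  -0.03703996  0.16780425]
```

Call:
send_rows:
  series: [0.2,0,0,0,0,0,1,0.2,0,0.3,0,0,0,1,0.2,0,0.6,0,0,0,1,0.2,0,0.6,0,0,0,1,0.2,0,0.6,0,0,0,0.7,0.2,0,0.6,0,0,0,0.7,0.2,0,0.6,0,0,0,0.7,0.2,0,0.6,0,0,0,0.7,0.2,0,0.6,0,0,0,0.7]
  newtons: 30

```text
clock: 4.02
tcp_pos: [0.4825, 0.1542, 0.0331]
orientation: [0.001, -0.153, 0.988, 0.002]
wrist_force: [-2.9, 4.2, 7.5]
finger_gap: 0.0688
```

Run:
```python
from h import *
s=get_state();print(s["tcp_pos"],s["wrist_force"],s["ft_torque"],s["finger_gap"],s["clock"],np.degrees((rot(s["orientation"]).inv()*down_R(.305)).as_rotvec()))
```

```text
[0.48245581 0.15422149 0.03314436] [-2.88453818  4.24994631  7.462792  ] [ 0.97092289  0.80646987 -0.22338594] 0.06879696064914093 4.0167 [0.17016341 0.11065713 0.14180594]
```

Call:
send_rows:
  series: [-0.1,0,-1.0,0,0,0,0.7,-0.3,0,-1.9,0,0,0,0.7,-0.5,0,-2.9,0,0,0,0.7,-0.9,0,-3.8,0,0,0,0.7,-1.2,0,-4.7,0,0,0,0.7,-1.7,0,-5.5,0,0,0,0.7,-2.2,0,-6.4,0,0,0,0.7,-2.8,0,-7.2,0,0,0,0.7,-3.4,0,-7.9,0,0,0,0.7,-4.1,0,-8.6,0,0,0,0.7]

```text
clock: 4.85
tcp_pos: [0.5199, 0.1661, 0.1181]
orientation: [-0.001, -0.153, 0.988, 0.001]
wrist_force: [-2.7, 4.5, -3.2]
finger_gap: 0.0687
```

Run:
```python
from h import *
s=get_state();print(s["tcp_pos"],s["wrist_force"],s["ft_torque"],s["finger_gap"],s["clock"],np.degrees((rot(s["orientation"]).inv()*down_R(.305)).as_rotvec()))
```

```text
[0.51993011 0.16606968 0.11808885] [-2.72153214  4.501605   -3.23468269] [0.93042008 0.61205465 0.09110362] 0.06865564536050849 4.85 [ 0.13996437 -0.12754559  0.16077406]
```

Call:
send_rows:
  series: [-0.8,0,-0.6,0,0,0,0.7,-1.6,0,-1.2,0,0,0,0.7,-2.4,0,-1.7,0,0,0,0.7,-3.2,0,-2.2,0,0,0,0.7,-4.1,0,-2.6,0,0,0,0.7,-5.1,0,-2.9,0,0,0,0.7,-6.0,0,-3.1,0,0,0,0.7,-7.0,0,-3.3,0,0,0,0.7,-7.9,0,-3.4,0,0,0,0.7,-8.9,0,-3.5,0,0,0,0.7]

```text
clock: 5.68
tcp_pos: [0.6058, 0.1932, 0.1541]
orientation: [-0.0, -0.153, 0.988, 0.001]
wrist_force: [-2.7, 4.4, 0.7]
finger_gap: 0.0676
```

Run:
```python
from h import *
s=get_state();print(s["tcp_pos"],s["wrist_force"],s["ft_torque"],s["finger_gap"],s["clock"])
i=camera_info("scene");a=read_camera("scene");cv2.imwrite("pics/s2.png",cv2.resize(a[60:260,260:460],None,fx=3,fy=3,interpolation=cv2.INTER_CUBIC))
```

```text
[0.6058278  0.19324584 0.15408164] [-2.68052781  4.43342894  0.74023052] [ 0.60053688  0.68662022 -0.02827334] 0.06757118718472727 5.6833
```

View pics/s2.png

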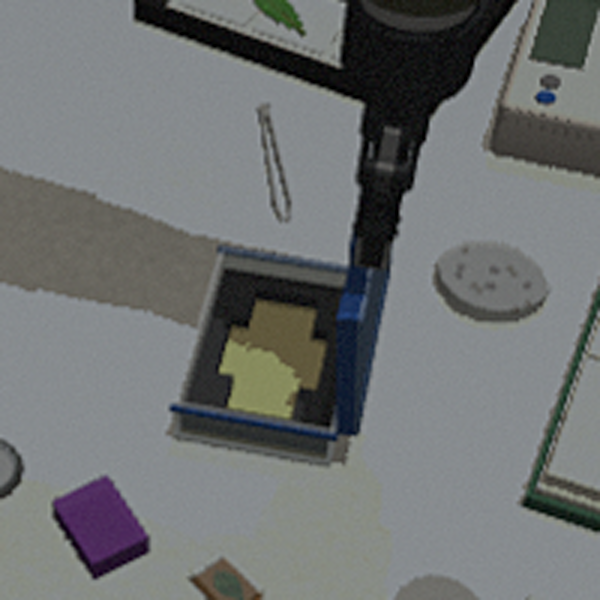

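The lid stands upright (blue edge at crop (350,350), near-vertical), still held by the tab. I'll release, rise, and look at the block square-on.

Call:
send_rows:
  series: [0,0,0,0,0,0,1,0,0,0,0,0,0,1,0,0,0,0,0,0,1,0,0,-3,0,0,0,1,0,0,-7,0,0,0,1,0,0,-10,0,0,0,1]

```text
clock: 6.23
tcp_pos: [0.6056, 0.1915, 0.2551]
orientation: [0.0, -0.153, 0.988, -0.0]
wrist_force: [1.4, 0.1, 1.3]
finger_gap: 0.0854
```

Run:
```python
from h import *
yaw=-.16;n=T(0,0,yaw)[:3,:3]@np.array([-s35,0,c35]);b=np.array([.592,-.119,.0565])
s=get_state();print(s["tcp_pos"],s["finger_gap"],s["wrist_force"])
print(b+.15*n,goto(b+.15*n,down_R(yaw,35)))
```

```text
[0.60563113 0.19151855 0.25505629] 0.08542777832236606 [1.43165795 0.05249244 1.31220921]
[ 0.50706245 -0.10529282  0.17937281] [ 18.36 -25.32   7.58   8.14 -34.34  25.9 ]
```

Call:
send_rows:
  series: [2,-3,-1,1,-4,3,1,4,-6,-1,2,-8,6,1,7,-10,0,3,-13,10,1,10,-14,1,4,-17,13,1,13,-18,3,5,-22,16,1,15,-22,5,6,-26,20,1,17,-24,6.5,7.5,-31,23,1,18.4,-25.3,7.6,8.1,-34.3,25.9,1,18.4,-25.3,7.6,8.1,-34.3,25.9,1,18.4,-25.3,7.6,8.1,-34.3,25.9,1]

```text
clock: 7.07
tcp_pos: [0.5019, -0.1057, 0.1728]
orientation: [0.296, 0.079, 0.952, -0.023]
wrist_force: [0.1, 0.0, 0.9]
finger_gap: 0.0854
```

Run:
```python
from h import *
import pickle
s=get_state();print(s["tcp_pos"],s["qvel"].round(3))
i=camera_info("wrist");a=read_camera("wrist");pickle.dump(i,open("w3.pkl","wb"));cv2.imwrite("pics/w3.png",a)
d=silhouettes("wrist","block")
for k,e in enumerate(d): print(e["p"],e["box"])
c=proj([.592,-.119,.06],i)[0];e=[e for e in d if e["pixels"][int(c[1]),int(c[0])]]
print(c)
if e:
  m=e[0]["pixels"].astype(float);np.save("m3.npy",m)
  z=.0565
  for z in(.0525,.0565):
    q,f=fit(lambda q:cost(block_mask([q[0],q[1],z,q[2]],i),m),[.592,-.119,-.16],[.01,.01,.1]);print(z,q,f)
  q,f=fit(lambda q:cost(block_mask(q,i),m),[.592,-.119,z,-.16],[.01,.01,.01,.1]);print(q,f, proj(block_pts(q),i).round().tolist())
  h=cv2.convexHull(np.argwhere(m>0)[:,::-1].astype(np.int32));print(cv2.approxPolyDP(h,4,True)[:,0].tolist())
```

```text
[ 0.50194688 -0.10570366  0.17281296] [ 0.067  0.018  0.158  0.012 -0.001  0.026]
0.86 [398.4, 66.3, 99.9, 94.8]
0.81 [302.0, 200.2, 48.9, 71.6]
0.72 [417.1, 174.8, 47.5, 46.0]
[325.83606639 238.20164503]
0.0525 [ 0.5952987  -0.11772932 -0.13570973] 0.05061650177883912
0.0565 [ 0.59192496 -0.11696142 -0.13357192] 0.08197713772059499
[ 0.59848356 -0.1179804   0.04926609 -0.13290734] 0.03837852180363999 [[303.0, 202.0], [301.0, 207.0], [352.0, 201.0], [353.0, 206.0], [306.0, 264.0], [304.0, 273.0], [352.0, 263.0], [353.0, 272.0]]
[[350, 200], [353, 269], [305, 272], [302, 204]]
```

View pics/w3.png

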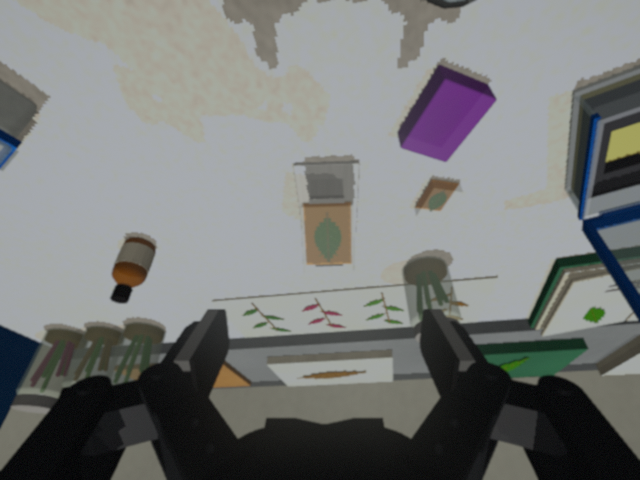

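The block shows at (328,235), leaf side towards the camera, with the easel foot above it in the picture at (330,175). The small one at (436,193) and the purple one at (446,112) are clearly separate. I'll refine with all the views together.

Run:
```python
from h import *
i=camera_info("wrist");a=read_camera("wrist");s=get_state();print(s["tcp_pos"],s["qvel"].round(3))
d=silhouettes("wrist","block");c=proj([.595,-.118,.06],i)[0]
mw=[e for e in d if e["pixels"][int(c[1]),int(c[0])]][0]["pixels"].astype(float)
t=camera_info("top");j=camera_info("scene")
T0=cv2.imread("pics/top.png");S0=cv2.imread("pics/scene.png")
def card(img,box):
    h=cv2.cvtColor(img,cv2.COLOR_BGR2HSV);m=cv2.inRange(h,(5,70,40),(80,255,255));o=np.zeros((480,640));l,u,w,hh=box
    o[u:u+hh,l:l+w]=cv2.morphologyEx(m,cv2.MORPH_CLOSE,np.ones((5,5)))[u:u+hh,l:l+w]/255.;return o
def cardmask(q,i):
    P=tf(T(q[0],q[1],q[3]),np.array([(x*.03,y*.022,0) for x,y in((-1,-1),(1,-1),(1,1),(-1,1))])@RB.T)+[0,0,q[2]]
    return down(fill([P],i))
cw=card(a,(285,185,85,95));ct=card(T0,(370,200,40,50));cs=card(S0,(265,255,55,35));print(cw.sum(),mw.sum(),ct.sum(),cs.sum())
x0=[.595,-.118,.054,-.14];st=[.008,.008,.008,.08]
print("card w",fit(lambda q:cost(cardmask(q,i),cw),x0,st))
print("card w+t",fit(lambda q:cost(cardmask(q,i),cw)+.3*cost(cardmask(q,t),ct),x0,st))
print("sil w+t",fit(lambda q:cost(block_mask(q,i),mw)+.3*cost(block_mask(q,t),card(T0,(370,200,40,50))),x0,st))
print("card all",fit(lambda q:cost(cardmask(q,i),cw)+.3*cost(cardmask(q,t),ct)+.3*cost(cardmask(q,j),cs),x0,st))
```

```text
[ 0.5091109  -0.10544078  0.17970733] [ 0.027  0.011  0.029  0.002  0.002 -0.001]
1870.0 3770.0 570.0 359.0
card w (array([ 0.60987383, -0.1202813 ,  0.04059441, -0.11497857]), np.float64(0.5270147845234351))
card w+t (array([ 0.59688152, -0.11839863,  0.05068834, -0.08187756]), np.float64(0.6987324050926309))
sil w+t (array([ 0.59757118, -0.11785313,  0.05036742, -0.1303691 ]), np.float64(0.130686474338444))
card all (array([ 0.59136283, -0.11798951,  0.05610612, -0.12761566]), np.float64(0.8316428608816314))
```

Run:
```python
from h import *
yaw=-.131;n=T(0,0,yaw)[:3,:3]@np.array([-s35,0,c35]);b=np.array([.595,-.118,.053])
s=get_state();print(s["tcp_pos"])
for k in(.05,.001):print(goto(b+k*n,down_R(yaw,35)))
```

```text
[ 0.50958063 -0.10509396  0.17996614]
[ 0.24 -0.   10.36 -0.91  0.18 -1.26]
[ 0.25  0.07 15.25 -0.91  0.18 -1.26]
```

Call:
send_rows:
  series: [0.1,0,3.5,-0.4,0,-0.6,1,0.2,0,7,-0.9,0.2,-1.3,1,0.2,0,10.4,-0.9,0.2,-1.3,1,0.2,0,12,-0.9,0.2,-1.3,1,0.2,0,13.5,-0.9,0.2,-1.3,1,0.2,0,14.8,-0.9,0.2,-1.3,1,0.2,0,15.2,-0.9,0.2,-1.3,1,0.2,0,15.2,-0.9,0.2,-1.3,1,0.2,0,15.2,-0.9,0.2,-1.3,1]

```text
clock: 8.02
tcp_pos: [0.5926, -0.1174, 0.052]
orientation: [0.298, 0.062, 0.952, -0.019]
wrist_force: [0.5, -0.1, 0.4]
finger_gap: 0.0852
```

Run:
```python
from h import *
yaw=-.131;n=T(0,0,yaw)[:3,:3]@np.array([-s35,0,c35]);b=np.array([.595,-.118,.053])
a=read_camera("wrist");cv2.imwrite("pics/w4.png",a);s=get_state();print(s["tcp_pos"],s["wrist_force"])
print(goto(b+.001*n,down_R(yaw,35)))
```

```text
[ 0.59236722 -0.11764461  0.0523409 ] [-0.46628437  0.14472095 -0.14901634]
[-0.26 -0.   -0.    0.04 -0.19  0.02]
```

View pics/w4.png

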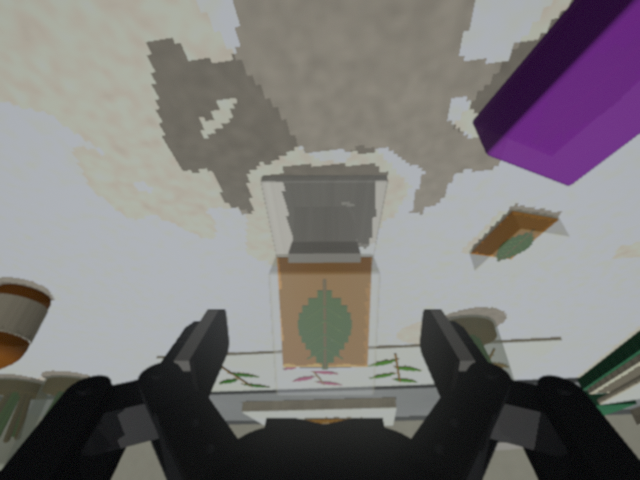

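The block is well centred between the fingers: the card spans columns 280–372 and rows 257–365, and the TCP projects to about (324,309). The card width implies a depth of 0.161 m against 0.162 m for the TCP, so I can close.

Call:
send_rows:
  series: [0,0,0,0,0,0,0.4,0,0,0,0,0,0,0.4,0,0,0,0,0,0,0.4,0,0,0,0,0,0,0.4,0,0,0,0,0,0,0.4,0,0,0,0,0,0,0.4,0,0,0,0,0,0,0.4,0,0,0,0,0,0,0.4]
  newtons: 30

```text
clock: 8.73
tcp_pos: [0.5915, -0.1182, 0.0522]
orientation: [0.299, 0.063, 0.952, -0.019]
wrist_force: [-4.3, 2.0, 5.4]
finger_gap: 0.0433
```

Call:
send_rows:
  series: [0,0,-1,0,0,0,0.4,0,0,-2.5,0,0,0,0.4,0,0,-5,0,0,0,0.4,0,0,-8,0,0,0,0.4,0,0,-11,0,0,0,0.4,0,0,-14,0,0,0,0.4,0,0,-15,0,0,0,0.4,0,0,-15,0,0,0,0.4]

```text
clock: 9.4
tcp_pos: [0.5069, -0.1076, 0.178]
orientation: [0.3, 0.063, 0.952, -0.02]
wrist_force: [0.7, -1.0, -0.4]
finger_gap: 0.0435
```

Run:
```python
from h import *
s=get_state();print(s["tcp_pos"],s["wrist_force"],s["finger_gap"])
C=T(.5491,.1745,.305)
a=read_camera("wrist");cv2.imwrite("pics/w5.png",a);i=camera_info("wrist")
p=tf(C,[0,0,.15]);print(p,goto(p,down_R(.305)))
# expected block corners if TCP is at back-face centre
P=np.array([(x*.03,y*.022,z) for z in(0,-.022) for x,y in((1,-1),(-1,-1),(-1,1),(1,1))])
print(proj(s["tcp_pos"]+rot(s["orientation"]).apply(P),i).round().tolist())
d=silhouettes("wrist","block");print([(round(e["p"],2),e["box"]) for e in d])
```

```text
[ 0.5069008  -0.10759749  0.17800484] [ 0.66770349 -0.9569239  -0.43817246] 0.04348499638033725
[0.5491 0.1745 0.15  ] [  1.14  28.51   2.42  -7.67  34.37 -24.27]
[[276.0, 252.0], [281.0, 364.0], [368.0, 364.0], [374.0, 252.0], [268.0, 272.0], [275.0, 397.0], [374.0, 397.0], [382.0, 272.0]]
[(0.83, [270.9, 256.6, 106.0, 141.5]), (0.8, [398.4, 60.6, 101.2, 91.5]), (0.72, [411.6, 168.2, 50.1, 45.3])]
```

View pics/w5.png

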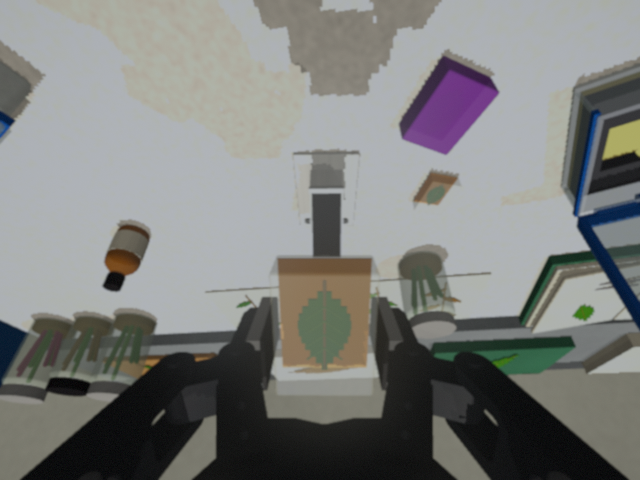

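The block is held level. Its card spans columns 278–372 and rows 257–367, against 252–364 expected if centred, so the block sits about 2 mm forward of the TCP. Next I carry it over the case.

Call:
send_rows:
  series: [0,3,0,-1,4,-3,0.4,0,6.5,0,-2,9,-6,0.4,0.3,10,0.3,-3,13,-9,0.4,0.6,13.5,0.6,-4,17,-12,0.4,0.8,17,1,-5,22,-15,0.4,1,20.5,1.5,-6,26,-18,0.4,1.1,24,2,-7,31,-21,0.4,1.2,26.5,2.2,-7.4,33,-23,0.4,1.2,28.5,2.4,-7.7,34.4,-24.3,0.4,1.2,28.5,2.4,-7.7,34.4,-24.3,0.4]

```text
clock: 10.33
tcp_pos: [0.5489, 0.1788, 0.1443]
orientation: [-0.004, -0.155, 0.988, 0.002]
wrist_force: [-0.2, -0.2, -0.1]
finger_gap: 0.0434
```

Run:
```python
from h import *
C=T(.5491,.1745,.305)
a=read_camera("wrist");cv2.imwrite("pics/w6.png",a);i=camera_info("wrist");s=get_state();print(s["tcp_pos"],s["qvel"].round(2),s["finger_gap"])
for z in(.06,.012):print(goto(tf(C,[-.002,0,z]),down_R(.305)))
# recess refit from this view
hsv=cv2.cvtColor(a,cv2.COLOR_BGR2HSV);print(proj(tf(C,[(x/1e3,y/1e3,.01) for x,y in CR]),i).round().tolist())
```

```text
[0.54812313 0.17705256 0.14471928] [-0.04 -0.05 -0.05 -0.   -0.01 -0.01] 0.0434144977232687
[ 0.12 -0.3   8.47  0.22 -0.42  0.26]
[ 0.09 -0.32 13.27  0.22 -0.42  0.26]
[[286.0, 188.0], [286.0, 204.0], [249.0, 204.0], [253.0, 257.0], [288.0, 257.0], [288.0, 271.0], [353.0, 271.0], [354.0, 258.0], [389.0, 258.0], [393.0, 204.0], [356.0, 204.0], [356.0, 188.0]]
```

View pics/w6.png

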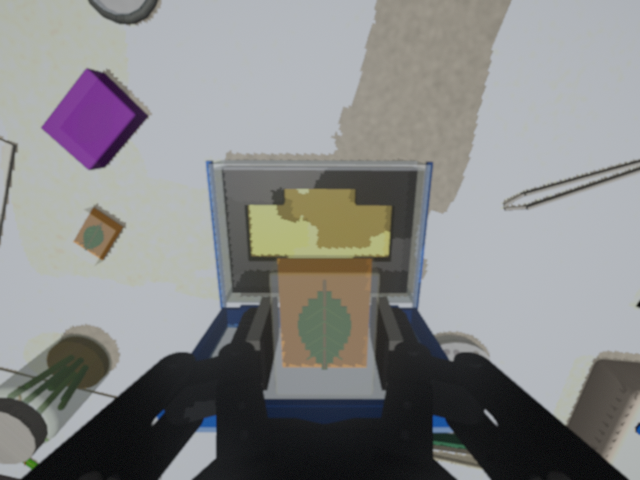

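The recess edges (columns 249–392, rows 188–257) match the predicted outline to 1 px, so the case pose holds. I'm going down.

Call:
send_rows:
  series: [0.2,0,3,0,0,0,0.4,0.2,0,6,0,0,0,0.4,0.2,0,9,0,0,0,0.4,0.2,0,9,0,0,0,0.4,0.2,0,9,0,0,0,0.4,0.2,0,9,0,0,0,0.4,0.2,0,9,0,0,0,0.4]

```text
clock: 10.97
tcp_pos: [0.5472, 0.1746, 0.0603]
orientation: [-0.0, -0.152, 0.988, 0.001]
wrist_force: [0.0, 0.7, -0.1]
finger_gap: 0.0435
```

Run:
```python
from h import *
C=T(.5491,.1745,.305)
s=get_state();print(s["tcp_pos"],s["qvel"].round(2),s["wrist_force"])
for z in(.06,.012):print(goto(tf(C,[-.002,0,z]),down_R(.305)))
```

```text
[0.54716241 0.17455561 0.06026375] [ 0.   -0.01  0.01 -0.    0.    0.  ] [ 0.04481575  0.66883711 -0.14755442]
[ 0.02 -0.06  0.03  0.16  0.01  0.04]
[ 0.02 -0.08  4.83  0.16  0.01  0.04]
```

Call:
send_rows:
  series: [0,0,1.5,0.2,0,0,0.4,0,0,3,0.2,0,0,0.4,0,0,4,0.2,0,0,0.4,0,0,4.2,0.2,0,0,0.4,0,0,4.4,0.2,0,0,0.4,0,0,4.4,0.2,0,0,0.4,0,0,4.4,0.2,0,0,0.4]

```text
clock: 11.55
tcp_pos: [0.5461, 0.1748, 0.0151]
orientation: [-0.001, -0.153, 0.988, -0.0]
wrist_force: [0.7, -0.3, -0.5]
finger_gap: 0.0431
```

Call:
send_rows:
  series: [0,0,0.1,0,0,0,0.4,0,0,0.2,0,0,0,0.4,0,0,0.2,0,0,0,0.4,0,0,0.2,0,0,0,0.4,0,0,0.2,0,0,0,0.4]

```text
clock: 11.97
tcp_pos: [0.5454, 0.1748, 0.0124]
orientation: [-0.002, -0.153, 0.988, -0.0]
wrist_force: [1.2, -0.1, -0.8]
finger_gap: 0.0436
```

Call:
send_rows:
  series: [-0.1,0,0.1,0,0,0,0.4,-0.1,0,0.2,0,0,0,0.4,-0.1,0,0.2,0,0,0,0.4,-0.1,0,0.2,0,0,0,0.4,-0.1,0,0.2,0,0,0,0.4]

```text
clock: 12.38
tcp_pos: [0.5467, 0.1751, 0.0106]
orientation: [-0.001, -0.153, 0.988, -0.0]
wrist_force: [-0.3, 0.0, 2.7]
finger_gap: 0.0434
```

Call:
send_rows:
  series: [0,0,0.1,0,0,0,0.4,0,0,0.2,0,0,0,0.4,0,0,0.2,0,0,0,0.4,0,0,0.2,0,0,0,0.4]

```text
clock: 12.72
tcp_pos: [0.5467, 0.1751, 0.0105]
orientation: [-0.001, -0.153, 0.988, -0.001]
wrist_force: [-5.8, -0.4, 16.6]
finger_gap: 0.0435
```

Call:
send_rows:
  series: [0,0,-0.2,0,0,0,0.4,0,0,-0.2,0,0,0,0.4,0,0,-0.2,0,0,0,0.65,0,0,-0.2,0,0,0,0.65,0,0,-0.2,0,0,0,0.65,0,0,-0.2,0,0,0,0.65,0,0,-0.2,0,0,0,0.65]

```text
clock: 13.3
tcp_pos: [0.5462, 0.175, 0.01]
orientation: [-0.002, -0.153, 0.988, -0.0]
wrist_force: [-0.3, 0.3, 0.7]
finger_gap: 0.0554
```

Call:
send_rows:
  series: [0,0,-1,0,0,0,0.65,0,0,-3,0,0,0,0.65,0,0,-6,0,0,0,0.65,0,0,-10,0,0,0,1,0,0,-14,0,0,0,1,0,0,-18,0,0,0,1,0,0,-21,0,0,0,1,0,0,-22,0,0,0,1,0,0,-22,0,0,0,1]

```text
clock: 14.05
tcp_pos: [0.5489, 0.1757, 0.2346]
orientation: [0.002, -0.153, 0.988, -0.0]
wrist_force: [0.4, 1.4, -0.4]
finger_gap: 0.0851
```

Run:
```python
from h import *
C=T(.5491,.1745,.305)
a=read_camera("wrist");i=camera_info("wrist");s=get_state();cv2.imwrite("pics/w7.png",a);print(s["tcp_pos"],s["wrist_force"],s["clock"])
d=silhouettes("wrist","block");c=proj(tf(C,[0,0,.02]),i)[0]
m=[e for e in d if e["pixels"][int(c[1]),int(c[0])]][0]["pixels"].astype(float)
def bm(q):
    B=np.array([(x*.03,y*.022,z) for x in(-1,1) for y in(-1,1) for z in(.010,.032)]);P=tf(C,tf(T(*q),B));o=np.zeros((1920,2560),np.uint8)
    cv2.fillConvexPoly(o,np.round((cv2.convexHull(proj(P,i).astype(np.float32))[:,0]+.5)*64-8).astype(int),255,shift=4);return down(o)
print("block in recess",fit(lambda q:cost(bm(q),m),[0,0,0],[.005,.005,.05]))
# lid tab grip point for re-grasp, from release pose
for z in(.26,.154):print(goto([.6058,.1932,z],down_R(.305)))
th=np.linspace(1.5,0,7)
```

```text
[0.54775989 0.17544731 0.23183359] [ 0.87818095 -0.84008645 -0.68463647] 14.1
block in recess (array([-0.0037188 ,  0.00139937, -0.00462788]), np.float64(0.040944705080396174))
[-6.16 -0.07 -3.03 -0.01 -0.19  0.08]
[-6.2  -0.07  7.57 -0.01 -0.19  0.08]
```

View pics/w7.png

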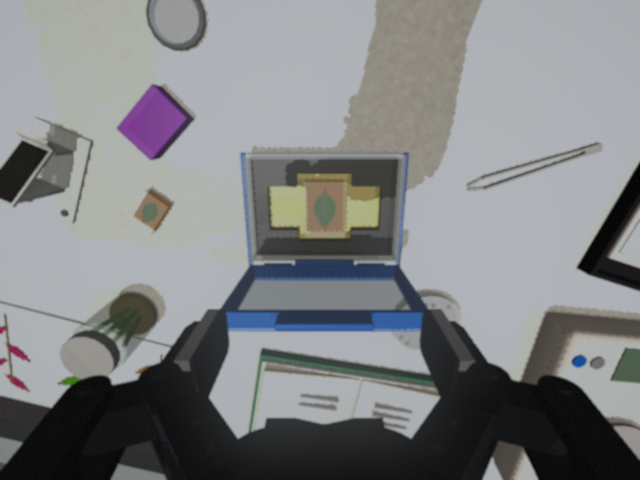

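The block lies flat in the recess at (324,206), measured at (-3.7, +1.4) mm from its centre. The lid stands upright with its tab at about (324,321), columns 275–372. I'll re-grip the tab at the pose where I released it.

Call:
send_rows:
  series: [0,0,-3,0,0,0,1,-3,0,-3,0,0,0,1,-6.2,0,-3,0,0,0,1,-6.2,0,0,0,0,0,1,-6.2,0,3,0,0,0,1,-6.2,0,5.5,0,0,0,1,-6.2,0,7,0,0,0,1,-6.2,0,7.2,0,0,0,1,-6.2,0,7.2,0,0,0,1]

```text
clock: 14.9
tcp_pos: [0.6037, 0.1935, 0.1546]
orientation: [-0.005, -0.153, 0.988, -0.0]
wrist_force: [0.2, -1.1, -0.3]
finger_gap: 0.085
```

Run:
```python
from h import *
s=get_state();print(s["wrist_force"]);print(goto([.6058,.1932,.154],down_R(.305)))
```

```text
[ 0.23256568 -1.06294961 -0.30886373]
[-0.19 -0.09  0.06  0.03 -0.57  0.08]
```

Call:
send_rows:
  series: [-0.1,0,0.1,0,0,0,0.7,-0.1,0,0.1,0,0,0,0.7,-0.1,0,0.1,0,0,0,0.7,-0.1,0,0.1,0,0,0,0.7,-0.1,0,0.1,0,0,0,0.7]
  newtons: 30

```text
clock: 15.32
tcp_pos: [0.6079, 0.1941, 0.1587]
orientation: [-0.0, -0.152, 0.988, -0.001]
wrist_force: [0.5, -1.8, 4.1]
finger_gap: 0.0657
```

Run:
```python
from h import *
s=get_state();p=s["tcp_pos"];print(p,s["wrist_force"],s["finger_gap"])
# angle now ~ from grip pad height: hinge frame
C=T(.5491,.1745,.305);l=np.linalg.inv(C)@np.r_[p,1];print("case frame",l)
# path: shift relative so start equals the lid point at th0
lp=lambda r,t:np.array([.0575-r*np.cos(t)+.003*np.sin(t),.04+r*np.sin(t)+.003*np.cos(t)])
th0=1.52;r=.128
print([np.round([-(lp(r,t)-lp(r,th0))[0]*100,-(lp(r,t)-lp(r,th0))[1]*100],1).tolist() for t in np.linspace(th0,0,25)[1:]])
```

```text
[0.60790066 0.19407842 0.15867515] [ 0.46906654 -1.83226828  4.09210914] 0.06565857789464845
case frame [0.0619661  0.00101738 0.15867515 1.        ]
[[0.8, 0.0], [1.6, 0.1], [2.4, 0.3], [3.2, 0.5], [4.0, 0.7], [4.7, 1.0], [5.5, 1.4], [6.2, 1.8], [6.9, 2.2], [7.5, 2.7], [8.1, 3.2], [8.7, 3.8], [9.3, 4.4], [9.8, 5.0], [10.3, 5.6], [10.7, 6.3], [11.1, 7.0], [11.4, 7.8], [11.7, 8.5], [12.0, 9.3], [12.2, 10.1], [12.3, 10.9], [12.4, 11.7], [12.4, 12.5]]
```

Call:
send_rows:
  series: [0,0,0,0,0,0,0.7,0,0,0,0,0,0,0.7,0,0,0,0,0,0,0.7]

```text
clock: 15.57
tcp_pos: [0.6079, 0.1941, 0.1586]
orientation: [-0.0, -0.152, 0.988, -0.001]
wrist_force: [1.0, -1.8, 6.0]
finger_gap: 0.0657
```

Call:
send_rows:
  series: [0.8,0,0,0,0,0,0.7,1.6,0,0.1,0,0,0,0.7,2.4,0,0.3,0,0,0,0.7,3.2,0,0.5,0,0,0,0.7,4.0,0,0.7,0,0,0,0.7,4.7,0,1.0,0,0,0,0.7,5.5,0,1.4,0,0,0,0.7,6.2,0,1.8,0,0,0,0.7]

```text
clock: 16.23
tcp_pos: [0.5468, 0.1749, 0.1395]
orientation: [-0.002, -0.152, 0.988, -0.001]
wrist_force: [-1.7, -2.4, 3.6]
finger_gap: 0.065
```

Run:
```python
from h import *
s=get_state();print(s["tcp_pos"],s["wrist_force"],s["finger_gap"])
a=read_camera("scene");cv2.imwrite("pics/s3.png",cv2.resize(a[80:240,280:440],None,fx=3,fy=3,interpolation=cv2.INTER_CUBIC))
```

```text
[0.54684669 0.17488728 0.13954933] [-1.70962227 -2.36892196  3.59257696] 0.06504952927935607
```

View pics/s3.png

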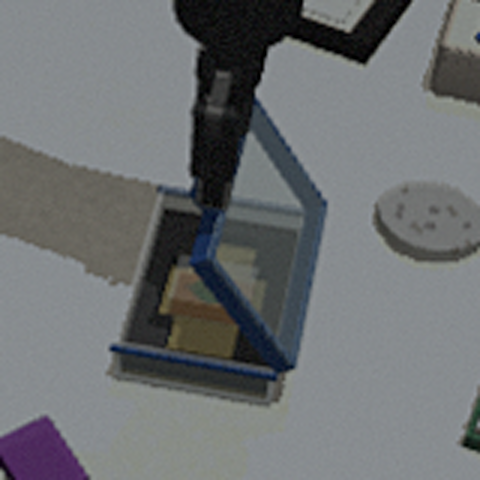

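The lid is following the fingers at about 1 rad, the block lies undisturbed below, and I continue the arc.

Call:
send_rows:
  series: [0.7,0,0.4,0,0,0,0.7,1.3,0,0.9,0,0,0,0.7,1.9,0,1.4,0,0,0,0.7,2.5,0,2.0,0,0,0,0.7,3.1,0,2.6,0,0,0,0.7,3.6,0,3.2,0,0,0,0.7,4.1,0,3.8,0,0,0,0.7,4.5,0,4.5,0,0,0,0.7,4.9,0,5.2,0,0,0,0.7,5.2,0,6.0,0,0,0,0.7]

```text
clock: 17.12
tcp_pos: [0.4978, 0.1597, 0.0787]
orientation: [-0.001, -0.153, 0.988, -0.0]
wrist_force: [0.1, -0.3, -0.8]
finger_gap: 0.0598
```

Call:
send_rows:
  series: [0.3,0,0.7,0,0,0,0.7,0.5,0,1.3,0,0,0,0.7,0.7,0,1.9,0,0,0,0.7,0.8,0,2.4,0,0,0,0.7,0.9,0,2.9,0,0,0,0.7,1.0,0,3.4,0,0,0,0.7,1.0,0,3.4,0,0,0,0.7]

```text
clock: 17.7
tcp_pos: [0.4897, 0.157, 0.05]
orientation: [0.001, -0.153, 0.988, -0.0]
wrist_force: [-11.4, -2.7, 34.8]
finger_gap: 0.0601
```

The gap is down at its commanded width, so the pads slipped off the tab near the end and now press on the lid from above, at about the height of a shut lid. I'll lift off and look.

Call:
send_rows:
  series: [0,0,-1,0,0,0,0.7,0,0,-4,0,0,0,0.7,0,0,-8,0,0,0,0.7,-2,0,-12,0,0,0,0.7,-4,0,-16,0,0,0,0.7,-4,0,-19,0,0,0,0.7,-4,0,-19,0,0,0,0.7,-4,0,-19,0,0,0,0.7]

```text
clock: 18.37
tcp_pos: [0.529, 0.1694, 0.2376]
orientation: [0.001, -0.153, 0.988, -0.0]
wrist_force: [-0.6, -1.1, -0.4]
finger_gap: 0.06
```

Run:
```python
from h import *
C=T(.5491,.1745,.305)
read_camera("wrist")
a=read_camera("wrist");i=camera_info("wrist");s=get_state();print(s["tcp_pos"],s["wrist_force"],s["clock"])
for th in(0,.05,.1):
  L=lambda x,y,z:[.0575-x*np.cos(th)+z*np.sin(th),y,.04+x*np.sin(th)+z*np.cos(th)]
  print(th,proj(tf(C,[L(.115,.08,.016),L(.115,-.08,.016),L(0,.08,.016),L(0,-.08,.016),L(.133,.035,.006),L(.133,-.035,.006)]),i).round(1).tolist())
c=a[120:340,200:450];cv2.imwrite("pics/w8.png",cv2.resize(c,None,fx=2.6,fy=2.6,interpolation=cv2.INTER_CUBIC))
d=silhouettes("wrist","lid_tab");print([(e["p"],e["box"]) for e in d])
```

```text
[0.52645823 0.16887529 0.23431303] [0.07266763 0.33735676 0.07291779] 18.4667
0 [[407.4, 183.5], [239.1, 183.1], [398.6, 292.6], [247.5, 292.3], [359.7, 163.0], [286.9, 162.8]]
0.05 [[408.7, 185.4], [237.7, 185.0], [398.6, 293.2], [247.6, 292.9], [360.4, 164.1], [286.2, 164.0]]
0.1 [[410.1, 187.7], [236.4, 187.2], [398.5, 293.9], [247.6, 293.6], [361.1, 165.7], [285.5, 165.5]]
[(0.73, [241.9, 161.7, 166.0, 128.8])]
```

The picture limit is reached, so I'll confirm shut by pressing the lid near its front with closed fingers and reading the contact height. That should be 0.056 m when shut.

Run:
```python
from h import *
C=T(.5491,.1745,.305)
for z in(.066,.053):print(goto(tf(C,[-.043,0,z]),down_R(.305)))
```

```text
[ 1.820e+00 -1.500e-01  1.678e+01  1.000e-02 -3.400e-01  8.000e-02]
[ 1.820e+00 -1.500e-01  1.808e+01  1.000e-02 -3.400e-01  8.000e-02]
```

Call:
send_rows:
  series: [1.7,-0.2,4,0,0,0,0,1.7,-0.2,8,0,0,0,0,1.7,-0.2,12,0,0,0,0,1.7,-0.2,14,0,0,0,0,1.7,-0.2,15.5,0,0,0,0,1.7,-0.2,16.2,0,0,0,0,1.7,-0.2,16.2,0,0,0,0,1.7,-0.2,16.2,0,0,0,0]

```text
clock: 19.18
tcp_pos: [0.5103, 0.1616, 0.0729]
orientation: [-0.002, -0.153, 0.988, -0.0]
wrist_force: [0.2, 0.3, 0.9]
finger_gap: -0.0004
```

Call:
send_rows:
  series: [0,0,0.3,0,0,0,0,0,0,0.6,0,0,0,0,0,0,0.9,0,0,0,0,0,0,0.9,0,0,0,0,0,0,0.9,0,0,0,0]

```text
clock: 19.6
tcp_pos: [0.5109, 0.1618, 0.0646]
orientation: [-0.001, -0.153, 0.988, -0.0]
wrist_force: [0.3, -1.0, 0.5]
finger_gap: 0.0001
```

Call:
send_rows:
  series: [0,0,0.3,0,0,0,0,0,0,0.6,0,0,0,0,0,0,0.8,0,0,0,0,0,0,0.9,0,0,0,0,0,0,0.9,0,0,0,0]

```text
clock: 20.02
tcp_pos: [0.5108, 0.1617, 0.056]
orientation: [-0.001, -0.153, 0.988, -0.0]
wrist_force: [-3.1, -1.1, 5.4]
finger_gap: 0.0002
```

Call:
send_rows:
  series: [0,0,0.1,0,0,0,0,0,0,0.2,0,0,0,0,0,0,0.2,0,0,0,0,0,0,0.2,0,0,0,0]

```text
clock: 20.35
tcp_pos: [0.5108, 0.1617, 0.0558]
orientation: [-0.001, -0.153, 0.988, -0.0]
wrist_force: [-7.0, -1.3, 19.3]
finger_gap: -0.0
```

Stiff contact at 0.0558–0.0560 m, so the lid is shut. Now I retreat, make a last numeric check through the clear lid, and hand in.

Call:
send_rows:
  series: [0,0,-1,0,0,0,0,0,0,-4,0,0,0,0,0,0,-8,0,0,0,0,0,0,-12,0,0,0,0,0,0,-16,0,0,0,0,0,0,-18,0,0,0,0,0,0,-18,0,0,0,0,0,0,-18,0,0,0,0]

```text
clock: 21.02
tcp_pos: [0.5123, 0.1621, 0.2348]
orientation: [0.0, -0.153, 0.988, -0.0]
wrist_force: [-1.2, -0.7, -1.4]
finger_gap: -0.0002
```

Run:
```python
from h import *
C=T(.5491,.1745,.305)
for _ in range(3): a=read_camera("wrist")
i=camera_info("wrist");s=get_state();print(s["tcp_pos"],s["wrist_force"],s["clock"])
d=silhouettes("wrist","block");c=proj(tf(C,[0,0,.02]),i)[0]
d=[e for e in d if e["pixels"][int(c[1]),int(c[0])]]
def bm(q):
    B=np.array([(x*.03,y*.022,z) for x in(-1,1) for y in(-1,1) for z in(.010,.032)]);P=tf(C,tf(T(*q),B));o=np.zeros((1920,2560),np.uint8)
    cv2.fillConvexPoly(o,np.round((cv2.convexHull(proj(P,i).astype(np.float32))[:,0]+.5)*64-8).astype(int),255,shift=4);return down(o)
if d: print("block in recess",fit(lambda q:cost(bm(q),d[0]["pixels"].astype(float)),[0,0,0],[.005,.005,.05]))
print(hand_in())
```

```text
[0.51036934 0.16179598 0.2316214 ] [-0.22930311  0.1122371  -0.7007441 ] 21.1667
block in recess (array([-0.03954118,  0.01657786,  0.11541395]), np.float64(0.8599765105333542))
the job is handed in; nothing more can be done
None
```

The job is handed in at about 21 s on the robot's clock, but my last check of the block failed, so its final position is unconfirmed.

**What I did:**
- I gripped the case lid by its thumb tab and swung it upright.
- I took the leaf block off the easel with the tool tilted 35 degrees and set it down in the recess, leaf side up. The purple and the small block stayed where they were.
- I closed the lid by the tab.

**Checks:**
- **Block, lid open:** after release it measured -3.7 mm in x and +1.4 mm in y from the recess centre, lying flat.
- **Lid:** pressing near its front met firm contact at 0.056 m, the height of a shut lid. The robot then moved clear and touched nothing.
- **Block, lid shut:** the fit through the clear lid did not converge (error 0.86, against 0.04 before). The network's mask probably did not match the block through the lid. I handed in without repeating it.
- **Closing grip:** the pads slipped off the tab near the end, at a small lid angle I did not measure. The fingers then pushed the lid down from above with about 35 N. I never read the lid's closing speed directly.
- **Bystanders:** I did not measure their positions at the end. Nothing I did went close to them.

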